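Take an absorbance reading on a bench photometer by fingertip

ROBOT

A 7-joint arm with a two-finger parallel gripper is mounted at the origin on a cart in front of the work surface, level with it; the furniture and walls round the work are solid. World frame = base frame: x ahead of the robot, y to its left, z up, the work surface at z = 0. Lengths are in m, angles in rad, forces in N, time in s.
With the tool pointing down it reaches from about 0.4 to 0.9 m from the base axis. Payload 5.6 kg.
Tool frame: the origin (TCP) lies midway between the tips of the shut fingers; the grasp point (between the pads) lies 19 mm behind it; z points along the fingers, y is the line along which they close (so a half turn about z gives the same grasp; the last joint's range is limited). The gripper opens to 92 mm and grips with 3 to 60 N. Pads are 20 mm wide; open, the fingers measure 128 mm over their backs; the gripper's body (75 mm by 189 mm) begins 69 mm behind the grasp point.
Start: joints at [1.286, 0.468, -0.012, 1.603, 0.006, 1.071, -0.056], TCP at [0.156, -0.631, 0.215] pointing down, gripper open.
Joint ranges: [-2.53, 2.53], [-0.31, 2.02], [-1.57, 1.55], [0.28, 2.44], [-1.29, 4.43], [0.15, 1.84], [-2.92, 2.92]. Speed limits (rad/s): [2.57, 2.57, 3.14, 3.14, 3.14, 3.14, 3.14].

INTERFACE

Orientations are given as a 3x3 rotation matrix whose columns are the frame's x, y, z axes.
In Python, from station import env, effector, solver, viewer, workorder, search_frame, tip_of gives the robot as it stands. Calls block until the motion is done:
- env.reach(position, orientation): joint-space move of the TCP to a pose.
- env.movel(position, frame=None, rate=0.15): straight line of the TCP; frame=None keeps the orientation; rate is the mean speed in m/s.
- env.goto_joints(angles): joint-space move.
- effector.release() and effector.grasp(squeeze=None): open the fingers fully, or close them until they stop; squeeze is the grip in N (None keeps the last).
- env.pause(seconds).
- solver.inverse_kinematics(position, orientation): joint angles nearest the present ones, or None.
- env.sense(): the state.
- viewer.read_camera(name): name is "scene" or "top"; returns (picture, depth): 420x560x3 uint8, red, green, blue; 420x560 float32, m along the optical axis (not along the pixel's ray), 0 where there is no reading.
- viewer.camera_info(name): a dict with "intrinsics" (3x3 intrinsics, pixels), "eye" and "rotation" of the camera in the world. Camera axes: x right, y up, looking along -z (the intrinsics and any distortion apply to the point x, -y, -z); pixel columns grow to the right and rows downward; lengths in m; the calibration is good to about 2 mm. A picture is of the moment at which its call begins. camera_info takes no time and is no camera call.
A pose or a line that the arm cannot do raises env.PlanningError and nothing moves.
- workorder.finish_job(): hands the job in; it is judged then, once.
Trained networks look in the newest picture that a camera, given by its name, has taken for a name from the list of things; names that differ only in an ending like _2 or _b are one class to them, and where a whole thing is asked for, a point or a joint stands for the part that bears it (a point fixed in the world has none). Each returns a list of dicts, best first, with "score" (0 to 1); they miss things now and then, are a little off and sometimes report something else, mostly with a low value. They report only what shows in the picture. A call takes as long as a camera call.
- search_frame(camera, name): "at" ([x, y, z] in m, in world coordinates, good to about 4 mm: the middle of the surface that is visible of it).
- tip_of(camera, name): "at" ([x, y, z] in m, in world coordinates, good to about 4 mm: a listed point, or the origin of a listed thing).
The state is a dict: "t": time; "joint_positions": joint angles; "joint_velocities": joint speeds; "tau": joint torques, N m; "ee_pos": TCP position; "tcp_rot": TCP orientation; "wrist_force": force on the tool from outside, world axes, zero at the start; "moment": the same for the moment, N m; "gripper_width": finger opening in m; "grasp_force": force on a finger pad.
Only numpy, scipy, OpenCV 4.12 (cv2) and the standard library are available. Lean on these libraries where they do the work, as an engineer would, in place of code of your own. Each camera call takes 0.05 s, during which the arm holds its last target. There are 200 camera calls.

TASK

Take one reading on the white photometer, touching it only lightly with the fingertips and picking nothing up: push its raised lid down shut, press the blue key to zero on the blank cell, push the black knob of the cell-changer rod all the way in to bring the sample cell into the beam, and then press the green key to read it, in that order. Press each key down and let it come up again, leave the grey key between them alone, and do not shift or lift the photometer or disturb the things standing round it.

Things in the scene. Friction and masses are not known exactly. Their poses are not given: they have to be found in the camera images.
- photometer: White photometer, loose, 4.5 kg, 230 deep (its x) x 280 wide (its y) x 85 mm high. Origin: centre of its underside, on the worktop; x to its back, y to its left, z up. Right half (y below -10 mm): sample chamber with lid. Left half: console sloping 9 degrees down to the front, with a row of keys in front of its screen: blue (right), grey, green (left), 45 mm apart. Slides at 20 N.
- lid (a joint): Angle of the grey chamber lid, rad: 0 shut and level, against a stop; starts 0.5 to 0.9 (raised). Hinge line along the photometer's y at its x 20, y -72.5, z 87 mm; the lid reaches 125 mm forward of it, is 112 mm wide, and shut its top is 99 mm above the worktop. Stiff: stays where left; 1 to 3 N on its front half moves it. Pushing straight down on its upper face shuts it.
- lid_edge (a point): Point on the lid's upper face, on its centre line, 12 mm from its free (front) edge, 112 mm from the hinge. Its axes are the lid's: at angle 0 those of the photometer.
- key_blue_top (a point): Centre of the top of the blue zero key (white ring on it), at photometer x -84 mm, y 20 mm, z 69 mm. The key is 20 mm deep (x) and 26 mm wide (y), stands 8 mm proud of the console, and its z is the console's normal. Follows the key as it is pressed.
- key_green_top (a point): Centre of the top of the green read key (white triangle on it), same size as the blue one, at photometer x -84 mm, y 110 mm, z 69 mm.
- key_blue (a joint): Travel of the blue key in m: 0 up, 0.0045 fully down; spring, about 1 N to start and 4 N fully down; counts as pressed beyond 0.003.
- key_green (a joint): Travel of the green key, the same.
- key_grey (a joint): Travel of the grey key (at photometer y 65 mm, between the two), the same; not to be pressed.
- knob_face (a point): Centre of the front face of the black knob on the cell-changer rod: a round knob 24 mm in diameter and 18 mm long on an 8 mm rod that sticks out of the front of the sample chamber, 52 mm above the worktop. x points into the instrument. Rod out, the face stands 63 mm in front of the photometer's front; rod in, 33 mm.
- changer (a joint): Travel of the cell-changer rod in m: 0 pulled out (blank cell in the beam), 0.030 pushed fully in, against a stop (sample cell in the beam). Starts within 0.003 of 0. It slides along the photometer's x with about 2 N of friction and stays where it is left.
- cuvette_rack: Blue rack with clear cuvettes, 54 x 126 x 48 mm, loose, bystander; origin at the centre of its underside.
- dropper_bottle: Amber dropper bottle, 33 mm across, 102 mm tall, loose, bystander beside the left side of the photometer; origin at the centre of its underside.
- marker: Black and white marker pen lying in front of the console, 17 x 135 x 16 mm (long in its y), loose, bystander; origin at its underside.
- wash: White wash bottle with red spout, 72 mm across, 204 mm tall, loose, bystander; origin at the centre of its underside.
- dish: Petri dish, 92 mm across, 16 mm high, loose, bystander; origin at the centre of its underside.
- timer: White timer, 58 x 66 x 18 mm, loose, bystander; origin at the centre of its underside.

How it is judged:
On the way, in this order (a step that is already met when the one before it is completed fails the run):
1. the lid is pushed shut, with the rod still out (value of joint lid below 0.04 rad and value of joint changer below 0.008 m), for 0.1 s.
2. the blue key is pressed, with the lid shut and the blank cell in the beam (all of step 1 and value of joint key_blue above 0.003 m), for 0.04 s.
3. the blue key is up again and the changer rod is pushed fully in (value of joint key_blue below 0.001 m and value of joint changer above 0.027 m and value of joint lid below 0.04 rad), for 0.1 s.
4. the green key is pressed, with the lid shut and the sample cell in the beam (value of joint key_green above 0.003 m and value of joint lid below 0.04 rad and value of joint changer above 0.027 m), for 0.04 s.
At the end, for the whole second after the job is handed in: The lid is shut (within 0.04 rad), the changer rod is in (27 mm or more of its 30 mm), all three keys are up, and the photometer stands at rest within 12 mm of where it stood (all of step 3 and value of joint each of key_green, key_grey below 0.001 m and distance of photometer from where it was at the start of the episode below 0.012 m and linear speed of photometer below 0.01 m/s); the robot touches nothing.
It fails at once if the blue key is pressed with the lid open or the rod pushed in, or the green key with the lid open or the rod not in ((value of joint key_blue above 0.003 m and (value of joint lid above 0.05 rad or value of joint changer above 0.01 m)) or (value of joint key_green above 0.003 m and (value of joint lid above 0.05 rad or value of joint changer below 0.025 m))).
It fails at once if the grey key is pressed (value of joint key_grey above 0.003 m).
It fails at once if the photometer is touched with more than 30 N (contact force between the arm and photometer above 30 N).
It fails at once if the photometer is pushed more than 12 mm along, tipped or lifted (distance of photometer from where it was at the start of the episode above 0.012 m or angle between photometer's own z axis and vertical above 0.05 rad or height (world z) of photometer above 0.006 m).
It fails at once if a thing standing round the photometer is moved more than 15 mm (distance of any of dropper_bottle, marker, wash, dish, timer, cuvette_rack from where it was at the start of the episode above 0.015 m).
It also fails if it takes over 58 s, if anything falls off the work surface, if the arm or the gripper's body presses on something with over 40 N, if the wrist force passes 120 N, or if a joint passes its speed limit or range.

## Working session

There is one attempt and no reset: what is moved stays moved. The work goes in short steps, each a Python script; the robot and the scene stay as the last script left them, time stands still between calls to the robot, and variables do not carry over. Pictures are saved under pics/ and viewed, at most 10 in all, crops included, and the job is handed in when it is done.

```bash
mkdir -p pics; python3 - <<'E'
from station import *
import cv2,numpy as np
for c in ("scene","top"):
    p,d=viewer.read_camera(c); cv2.imwrite(f"pics/{c}0.png",p[:,:,::-1]); i=viewer.camera_info(c); print(c,np.round(i["eye"],3),np.round(i["rotation"],2).tolist())
    for n in ("photometer","lid_edge","key_blue_top","key_green_top","knob_face","marker","dropper_bottle","wash","dish","timer","cuvette_rack"):
        print(n,[(np.round(r["at"],4).tolist(),round(r["score"],2)) for r in tip_of(c,n)[:2]])
s=env.sense(); print(s["t"],s["gripper_width"],s["tcp_rot"])
E
```

```text
scene [-0.144  0.725  0.67 ] [[-0.66, 0.38, -0.64], [-0.75, -0.36, 0.55], [-0.02, 0.85, 0.53]]
photometer [([0.6017, 0.2003, 0.0009], 0.98)]
lid_edge [([0.5547, 0.116, 0.1651], 0.68), ([0.4448, 0.5542, -0.0018], 0.48)]
key_blue_top [([0.5173, 0.2047, 0.073], 0.53)]
key_green_top [([0.5021, 0.2936, 0.0663], 0.63)]
knob_face [([0.4406, 0.1028, 0.0532], 0.53)]
marker [([0.3914, 0.2711, -0.0027], 0.56)]
dropper_bottle [([0.5077, 0.3841, 0.0011], 0.97)]
wash [([0.7475, -0.1142, 0.0005], 0.7), ([0.5412, -0.1861, 0.0036], 0.29)]
dish [([0.5826, -0.355, 0.0012], 0.63)]
timer [([0.4436, 0.555, 0.0031], 0.78)]
cuvette_rack [([0.5411, -0.1844, 0.0048], 0.97), ([0.5083, 0.3846, 0.0018], 0.38)]
top [0.298 0.105 1.644] [[-0.03, 0.98, -0.18], [-1.0, -0.03, 0.0], [-0.0, 0.18, 0.98]]
photometer [([0.6015, 0.195, -0.0034], 0.89), ([0.5063, 0.3848, -0.0035], 0.5)]
lid_edge []
key_blue_top [([0.5086, 0.2964, 0.0682], 0.66), ([0.5126, 0.2048, 0.0681], 0.56)]
key_green_top []
knob_face [([0.4347, 0.1039, 0.0475], 0.41)]
marker [([0.3906, 0.2783, -0.0045], 0.56)]
dropper_bottle [([0.5087, 0.3873, -0.0032], 0.62)]
wash [([0.7445, -0.1182, 0.0031], 0.57)]
dish [([0.5822, -0.3588, -0.0008], 0.73), ([0.6043, 0.1967, -0.0014], 0.16)]
timer [([0.4438, 0.5515, 0.0015], 0.8)]
cuvette_rack [([0.5391, -0.1929, -0.0015], 0.66), ([0.5064, 0.3833, -0.002], 0.61)]
1.2 0.09166147452852058 [[ 9.70923383e-01  2.39390441e-01 -3.67916307e-05]
 [ 2.39390442e-01 -9.70923383e-01  3.31015270e-05]
 [-2.77976654e-05 -4.09466114e-05 -9.99999999e-01]]
```

View pics/scene0.png

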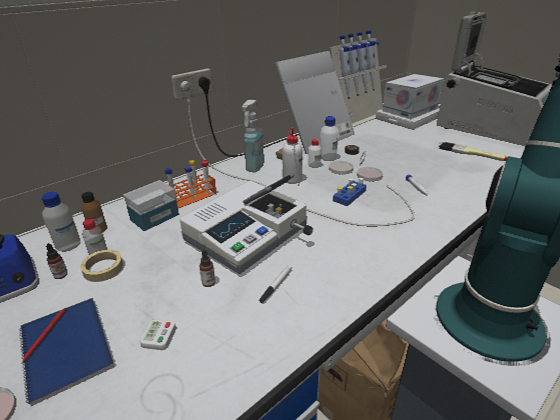

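View pics/top0.png

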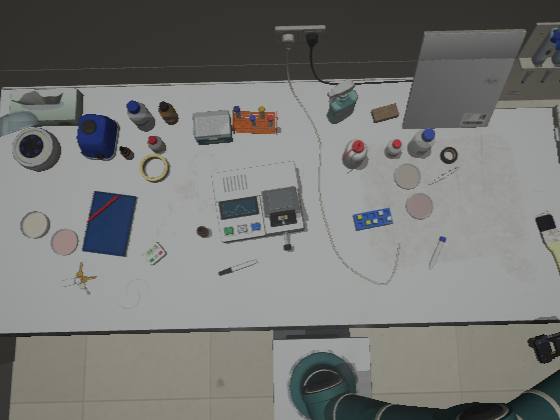

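The scene view shows the photometer at about (245,225), lid raised, with blue key (262,231), green key (238,247), knob (308,230) and the marker at (276,285) in front. The top view shows the keys at (228,230) and (256,226), and the knob at (288,247). Next I'll refine the yaw and position from depth and colour.

```bash
cat > h.py <<'E'
from station import *
import cv2,numpy as np
def cloud(c,save=None):
    p,d=viewer.read_camera(c); i=viewer.camera_info(c); K=i["intrinsics"]
    if save: cv2.imwrite(save,p[:,:,::-1])
    v,u=np.mgrid[:420,:560]
    q=np.stack([(u-K[0][2])/K[0][0]*d,-(v-K[1][2])/K[1][1]*d,-d],-1)
    return p,d,q@np.array(i["rotation"]).T+np.array(i["eye"])
E
python3 - <<'E'
from h import *
print({k:v for k,v in viewer.camera_info("top").items() if k not in("eye","rotation")})
for c in ("top","scene"):
    p,d,w=cloud(c)
    box=(d>0)&(abs(w[...,0]-.58)<.2)&(abs(w[...,1]-.2)<.165)
    hsv=cv2.cvtColor(p,cv2.COLOR_RGB2HSV)
    for n,lo,hi in (("green",45,85),("blue",98,125)):
        m=box&(hsv[...,0]>lo)&(hsv[...,0]<hi)&(hsv[...,1]>110)&(hsv[...,2]>60)&(w[...,2]>.055)&(w[...,2]<.085)&(w[...,0]<.56)
        print(c,n,m.sum(),np.round(w[m].mean(0),4),np.round(w[m].std(0),4))
    m=(box&(w[...,2]>.03)&(w[...,2]<.2))
    k=box&(w[...,0]<.475)&(w[...,2]>.025)&(w[...,2]<.075)&(w[...,1]<.16)
    print("knob",k.sum(),np.round(w[k].min(0),4),np.round(w[k].max(0),4),np.round(np.median(w[k],0),4))
    P=w[m][:,:2]; g=np.zeros((400,400),np.uint8)
    for x,y in P: cv2.circle(g,(int((x-.4)*1000),int((y)*1000)),2,255,-1)
    g=cv2.morphologyEx(g,cv2.MORPH_CLOSE,np.ones((9,9)));g=cv2.morphologyEx(g,cv2.MORPH_OPEN,np.ones((41,41)))
    cs=max(cv2.findContours(g,0,1)[0],key=cv2.contourArea); print(cv2.minAreaRect(cs))
    l=box&(w[...,2]>.105)&(w[...,2]<.25)
    L=w[l]; print("lid",len(L),np.round(L.min(0),3),np.round(L.max(0),3), np.round(np.percentile(L,[5,95],axis=0),3).tolist())
p_,_,_=cloud("top"); 
cv2.imwrite("pics/crop.png",np.hstack([cv2.resize(p_[150:260,200:315,::-1],(400,383),interpolation=cv2.INTER_CUBIC),cv2.resize(p[170:280,170:325,::-1],(400,383))]))
E
```

```text
{'intrinsics': array([[483.07784655,   0.        , 285.7774446 ],
       [  0.        , 483.07784655, 206.4918193 ],
       [  0.        ,   0.        ,   1.        ]])}
top green 35 [0.5073 0.2936 0.0673] [0.0054 0.0069 0.0037]
top blue 44 [0.5187 0.2048 0.0681] [0.0056 0.0077 0.0032]
knob 57 [0.439  0.0923 0.0425] [0.4723 0.1156 0.0683] [0.4515 0.1052 0.0591]
((201.8961181640625, 195.55908203125), (236.51060485839844, 284.39703369140625), 7.544929504394531)
lid 872 [0.532 0.062 0.105] [0.636 0.179 0.177] [[0.541, 0.071, 0.11], [0.625, 0.17, 0.172]]
scene green 46 [0.5032 0.2977 0.0687] [0.0057 0.0077 0.0017]
scene blue 55 [0.5158 0.208  0.0683] [0.0066 0.0077 0.0026]
knob 95 [0.4374 0.089  0.0425] [0.4748 0.116  0.0649] [0.4462 0.108  0.0571]
((198.35772705078125, 200.86758422851562), (233.20816040039062, 279.094482421875), 6.823462009429932)
lid 272 [0.531 0.059 0.105] [0.62  0.181 0.175] [[0.533, 0.077, 0.112], [0.606, 0.178, 0.173]]
```

View pics/crop.png

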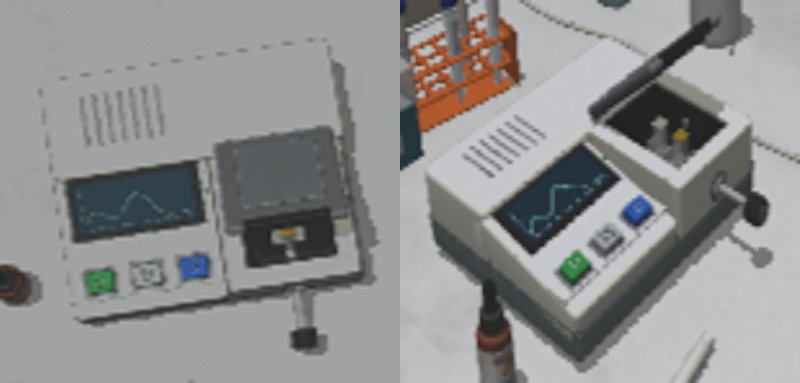

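The crop confirms a yaw of about 7°, with the keys and knob where the model puts them. I take the photometer at (0.6015, 0.1975), yaw 0.126, and the lid at about 0.65 rad. Now I'll shut the lid.

```bash
cat >> h.py <<'E'
c,s=np.cos(.126),np.sin(.126); O=np.array([.6015,.1975,0]); RP=np.array([[c,-s,0],[s,c,0],[0,0,1]])
W=lambda x,y,z: O+RP@np.array([x,y,z])
DOWN=np.array([[c,s,0],[s,-c,0],[0,0,-1.]])
def push(start,d,steps,fmax,rate=.04,log=True):
    """step along unit d from start through distances until resisting force > fmax"""
    d=np.array(d,float); f0=env.sense()["wrist_force"]
    for k in steps:
        env.movel(start+k*d,rate=rate); S=env.sense(); f=-(S["wrist_force"]-f0)@d
        if log: print(f"{k*1000:.1f}:{(S['ee_pos']-start)@d*1000:.1f}mm {f:.1f}N t{S['t']:.2f}")
        if f>fmax: break
    return k
E
python3 - <<'E'
from h import *
effector.grasp(5)
print(env.sense()["t"])
env.reach(W(-.05,-.0725,.22),DOWN); print(env.sense()["t"])
a=W(-.05,-.0725,.165); env.movel(a,rate=.15)
print(env.sense()["t"])
push(a,[0,0,-1],[.02,.035,.05,.058,.063,.065,.067,.069,.070],8)
env.movel(W(-.05,-.0725,.16),rate=.15)
_,d,w=cloud("top","pics/l.png"); 
b=(d>0)&(np.linalg.norm(w[...,:2]-W(-.085,-.0725,0)[:2],axis=1 if 0 else -1)<.03); print(np.percentile(w[b][:,2],[10,50,90]))
_,d,w=cloud("scene","pics/l1.png"); print(env.sense()["t"])
E
```

```text
2.6917
5.6833
6.2
20.0:20.2mm -0.1N t6.85
35.0:35.3mm 0.0N t7.38
50.0:50.3mm -0.3N t7.90
58.0:58.4mm -0.2N t8.25
63.0:63.3mm -0.2N t8.53
65.0:65.1mm 0.5N t8.78
67.0:66.6mm 4.8N t9.03
69.0:66.8mm 18.3N t9.28
[0.09390089 0.54438051 0.56449583]
9.95
```

View pics/l1.png

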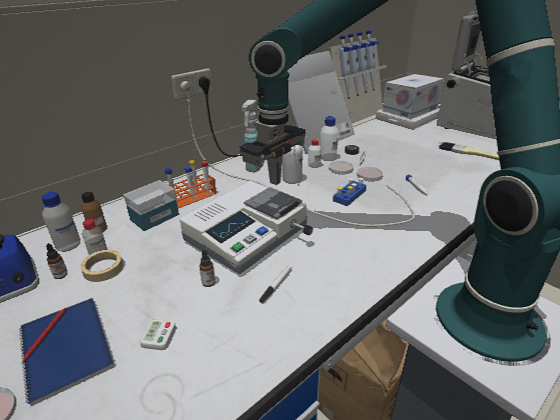

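The lid at (272,204) is shut level. The stop was felt at z ≈ 98 mm. Blue key next.

```bash
cat >> h.py <<'E'
t9=np.radians(9); n=np.array([-np.sin(t9),0,np.cos(t9)])
RK=RP@np.array([[np.cos(t9),0,np.sin(t9)],[0,-1,0],[np.sin(t9),0,-np.cos(t9)]]).T
RK=RP@np.column_stack([[np.cos(t9),0,np.sin(t9)],[0,-1,0],-n])
def press(y,dx=0):
    top=np.array([-.084+dx,y,.069]); 
    env.movel(W(*(top+.09*n)),RK,rate=.15)
    a=W(*(top+.012*n)); env.movel(a,rate=.12)
    push(a,-(RP@n),[.008,.011,.0125,.014,.015,.016,.017,.018,.019,.02],6)
    env.movel(W(*(top+.012*n)),rate=.06); env.movel(W(*(top+.09*n)),rate=.15); print(env.sense()["t"])
E
python3 - <<'E'
from h import *
press(.02)
E
```

```text
8.0:8.0mm 0.4N t11.94
11.0:11.1mm 0.4N t12.19
12.5:12.4mm 2.5N t12.44
14.0:13.9mm 1.9N t12.69
15.0:14.9mm 3.2N t12.94
16.0:15.9mm 4.0N t13.19
17.0:16.5mm 8.4N t13.44
14.5417
```

The force rose by spring to a hard stop, so the key was fully pressed. Now the knob.

```bash
python3 - <<'E'
from h import *
env.movel(W(-.2,-.0725,.16),DOWN,rate=.15)
a=W(-.2,-.0725,.04); env.movel(a,rate=.12)
push(a,RP[:,0],[.01,.02,.03,.036,.038,.04,.041,.042,.043,.044,.045,.046,.047,.048],9)
S=env.sense();print(RP.T@(S["ee_pos"]-O))
E
```

```text
10.0:10.4mm 0.3N t17.16
20.0:20.3mm 0.2N t17.56
30.0:30.6mm 0.7N t17.96
36.0:36.6mm 1.3N t18.26
38.0:38.1mm 0.3N t18.51
40.0:40.1mm 0.3N t18.76
41.0:40.9mm 1.2N t19.01
42.0:42.0mm 1.4N t19.26
43.0:43.1mm 1.4N t19.51
44.0:44.1mm 1.7N t19.76
45.0:44.7mm 1.9N t20.01
46.0:44.8mm 4.6N t20.26
47.0:44.8mm 8.5N t20.51
48.0:44.8mm 10.5N t20.76
[-0.1551508  -0.07255829  0.03965551]
```

```bash
python3 - <<'E'
from h import *
env.movel(W(-.195,-.0725,.04),rate=.1); env.movel(W(-.195,-.0725,.17),rate=.15)
env.movel(W(-.084,.11,.17),RK,rate=.2)
p,d,w=cloud("scene")
k=(d>0)&(w[...,0]<.51)&(w[...,0]>.42)&(w[...,2]>.03)&(w[...,2]<.07)&(w[...,1]<.16)&(w[...,1]>.05)
L=(w[k]-O)@RP; print("knob",len(L),np.round(np.sort(L[:,0])[:15],4))
print(tip_of("scene","knob_face"),RP.T@(np.array(tip_of("scene","photometer")[0]["at"])-O),env.sense()["t"])
cv2.imwrite("pics/k.png",cv2.resize(p[100:300,150:340,::-1],(570,600)))
E
```

```text
knob 341 [-0.1476 -0.1469 -0.1467 -0.1466 -0.1464 -0.1462 -0.146  -0.146  -0.1459
 -0.1458 -0.1458 -0.1457 -0.1457 -0.1454 -0.1453]
[{'at': [0.4684, 0.107, 0.0529], 'score': 0.42}] [0.00225796 0.00031878 0.0017    ] 23.725
```

View pics/k.png

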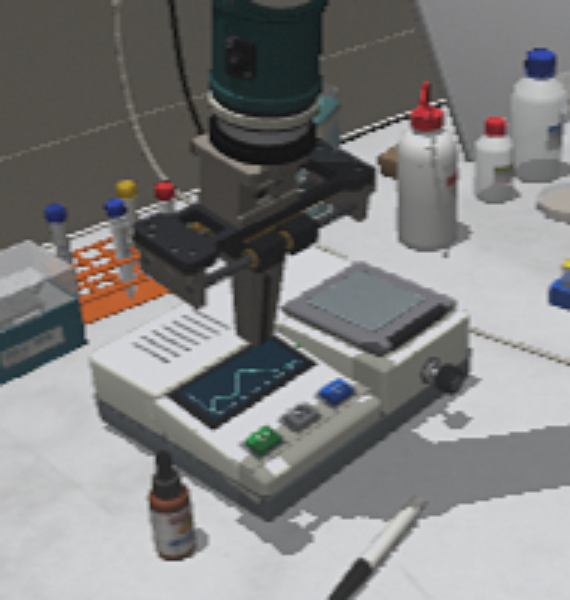

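The knob at (450,377) in the crop is in, with its face at x = -0.148 as expected for rod in. The lid is shut, the keys are up and the photometer hasn't moved. Pressing the green key.

```bash
python3 - <<'E'
from h import *
press(.11)
p,d,w=cloud("scene","pics/f.png")
k=(d>0)&(w[...,0]<.51)&(w[...,0]>.42)&(w[...,2]>.03)&(w[...,2]<.07)&(w[...,1]<.16)&(w[...,1]>.05)
print(((w[k]-O)@RP)[:,0].min())
E
```

```text
8.0:8.0mm -0.6N t25.15
11.0:11.1mm -0.4N t25.40
12.5:12.4mm 0.3N t25.65
14.0:13.9mm 1.9N t25.90
15.0:14.9mm 1.7N t26.15
16.0:15.9mm 3.7N t26.40
17.0:16.4mm 7.2N t26.65
27.75
-0.14792027935573673
```

```bash
python3 -c "
from h import *
env.pause(.3); print(workorder.finish_job())"
```

```text
the job is handed in; nothing more can be done
None
```

I took the reading and handed the job in: lid shut, blue key pressed and released, rod pushed fully in, green key pressed and released; the largest measured force was about 18 N, and no verdict was returned.

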